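# Test the colourless stone with the gem tester

## Robot

A 6-joint arm with a two-finger parallel gripper is mounted at the origin on the work surface. World frame = base frame: x ahead of the robot, y to its left, z up, the work surface at z = 0. Lengths are in m, angles in rad, forces in N, time in s.
With the tool pointing down it reaches from about 0.225 to 0.875 m from the base axis. Payload 3.4 kg.
Tool frame: the origin (TCP) lies at the very end of the fingers, on their centre line; the grasp point (between the pads) lies 19 mm behind it (manip.grasp_offset is the distance from the TCP to the grasp point, in m); x points along the fingers, y is the direction in which the jaws open and shut, and the axes are right-handed (so a half turn about x gives the same grasp; the last joint's range is limited). The gripper opens to 85 mm and grips with 20 to 120 N. Pads are 22 mm wide; open, the fingers measure 114 mm over their backs; the gripper's body (76 mm by 85 mm) begins 54 mm behind the grasp point. The pads swing forward as they close: fully open they stand 13 mm farther back than shut.
Start: joints at [1.075, 0.276, 1.505, -0, 1.361, -0.121], TCP at [0.211, 0.535, 0.231] pointing down, gripper open.
Joint ranges: [-2.89, 2.89], [-0.75, 2.08], [0.22, 2.7], [-1.18, 4.32], [0.11, 2.71], [-2.7, 2.7]. Speed limits (rad/s): [2.57, 2.57, 3.14, 3.14, 3.14, 3.14].

## Interface

Orientations are given as a unit quaternion [w, x, y, z].
In Python, from rig import manip gives the robot as it stands.
- The arm moves only by the tool step_arm, never from a script. Its argument "increments" is a list of rows, each an object with "grip": the opening, from 0 (shut) to 1 (fully open); "delta_pos": the shift along the world's x, y, z in m, a list of three; "twist": the turn about the world's z in degrees. A call has 1 to 10 rows; each row shifts and turns the commanded pose from where the row before left it; what a row does not reach is not made up. A row lasts 1/12 s, in which the tool goes at most 41.7 mm and 7.16 degrees, less where a joint would pass 70% of its speed; a pose out of reach is approached as far as the arm can. A call with a gripper value outside its range is refused whole. The fingers move at their own pace and stop on an object; "force" is the grip in N (left out, the last holds). Time passes only in rows, so rows that do not move let the fingers close. It gives the time, the measured TCP pose, the force and the opening at its end, in the units of the state.
- manip.get_state(): the state, without advancing time (a new reading comes with each control period).
- manip.get_image(name): name is "scene" or "side" or "wrist"; returns a dict with "img" (480x640x3 uint8, red, green, blue), "fx", "fy", "cx", "cy" (pixels), "D" ([k1, k2, p1, p2, k3] as OpenCV has them; the pictures are not rectified), "rvec" (rotation vector, rad) and "tvec" (3), from world to camera coordinates, as OpenCV has them; the wrist camera has in their place "mount" (4x4, takes a point from camera to tool coordinates, whose origin is the TCP and whose axes are the tool frame's). Camera axes: x right, y down, z forward; pixel columns grow to the right and rows downward; lengths in m; the calibration is good to about 2 mm. A picture is of the moment at which its call begins: read the wrist's pose just before it. There is no depth.
- manip.sign_off(): hands the job in, once; it reports no verdict.
The state is a dict: "clock": time; "qpos": joint angles; "qd": joint speeds; "effort": joint torques, N m; "position": TCP position; "ee_rot": TCP orientation; "contact_force": force on the tool from outside, world axes, zero at the start; "moment": the same for the moment, N m; "width": finger opening in m.
Only numpy, scipy, OpenCV 4.12 (cv2) and the standard library are available. Lean on these libraries where they do the work, as an engineer would, in place of code of your own. Each camera call takes 0.05 s, during which the arm holds its last target. There are 200 camera calls.

## Task

Find out whether the colourless stone is a diamond: lift the white gem tester out of its sleeve in the comb caddy and set its sprung metal point on the middle of the flat top of that ring's stone, with the tester square to the stone's leaning face. Press gently, so that the point sinks about halfway into the nose and is not pushed home, and finish while holding it there, steady, in that contact. Do not shift the ring stands, touch the other two rings with the tester, or disturb the bottles, atomizer and ring dish.

Things in the scene. Friction and masses are not known exactly. Their poses are not given: they have to be found in the camera images.
- tester: Pen-type gem tester: white body 26 (x) x 20 (y) x 105 mm (z), grey tapered nose 22 mm long, thin brass point 8 mm out of it. Origin: centre of the body's lower end, where the nose begins; z runs to the butt end (+105 mm); the point ends at z = -30 mm on the axis. Starts upright, point down, in the caddy's sleeve, the upper 61 mm of body exposed. Lift straight up 80 mm to clear the sleeve. 70 to 110 g.
- tester_tip (a joint): How far the tester's brass point is pushed in along its axis, m: 0 = fully out, 0.005 = pushed home. A spring resists: 0.6 N when it starts to move, 3.6 N when home (600 N/m).
- tester_point (a point): End of the tester's brass point (rounded, 2.6 mm thick).
- turntable: Clear acrylic turntable, 200 mm across, 20 mm high, spins with light friction, with a black comb caddy fixed on it. Origin on its axis at dresser height. In its frame the tester's sleeve is at x = 36 mm, y = 0: opening 31 (x) x 25 mm (y), rim z = 100 mm. Comb box x = -68 to 18, y = -31 to 31, rim z = 90 mm; fixed combs rise to z = 148 mm at x = -54 and 133 mm at x = -26.
- ring_clear: Loose display stand (180 to 300 g) with the ring that has the COLOURLESS (icy white) stone and silver band: 50 x 50 mm, cream foot, dark blue slanted pad 55 mm high at the back. Origin: centre of its underside, z up. Pad, ring and stone lean 20 degrees towards the stand's -x, which starts turned roughly away from the robot (within 40 degrees of world +x).
- ring_clear_stone: The colourless stone itself, 18 mm across. Origin: centre of its flat top (a round facet 13 mm across), 63 mm above the dresser and 10 mm to -x of the stand's origin; its z axis points square out of the flat top (20 degrees from vertical, leaning to the stand's -x).
- ring_red: The same stand with a gold ring and a red stone; leave alone. Origin at the centre of its underside, highest point (the stone's edge) 65 mm.
- ring_green: The same stand with a gold ring and a green stone; leave alone. Origin at the centre of its underside.
- tray: Mirrored tray with brass rim, fixed, 180 (x) x 300 mm (y), 12 mm high, mirror surface at 8 mm; origin at the centre of its underside.
- bottle_smoked: Loose cologne bottle of smoked glass with black cap, 34 x 60 mm, 117 mm high; origin at the centre of its underside.
- bottle_amber: Loose round cologne bottle of amber glass with brass cap, 56 mm across, 110 mm high; origin at the centre of its underside.
- bottle_clear: Loose cologne bottle of clear glass with silver cap, 34 x 64 mm, 107 mm high; origin at the centre of its underside.
- atomizer: Loose chrome atomizer, 24 mm across, 101 mm high; origin at the centre of its underside.
- ring_dish: Loose white ceramic ring dish, 76 mm across, 22 mm high; origin at the centre of its underside.
There are look-alikes about, which are no part of the job. Leave any pink look-alike of the tester alone.

How it is judged:
By the outcome, as a careful person would: the job done as asked, in the order asked, and still so for the second after the job is handed in, while the arm keeps its last pose, push and grip.
It also fails if it takes over 48 s, if anything falls off the work surface, if the arm or the gripper's body presses on something with over 40 N, if the wrist force passes 120 N, or if a joint passes its speed limit or range.

## Working session

There is one attempt and no reset: what is moved stays moved. The work goes in short steps, Python scripts to look and compute and a tool call to move; the robot and the scene stay as the last step left them, time stands still between calls to the robot, and variables do not carry over. Pictures are saved under pics/ and viewed, about 8 in all and at most 12, crops included, and the job is handed in when it is done.

Besides the shell and the picture viewer there is one more tool, called after ">>>" by a JSON object that holds its "name" and its "arguments", one argument or row to a line. step_arm: Moves the arm, as the interface text tells. Its arguments: {"type":"object","properties":{"increments":{"type":"array"},"force":{"type":"number"}},"required":["increments"]}

```bash
mkdir -p pics; cat > h.py <<'E'
import numpy as np, cv2
from scipy.spatial.transform import Rotation as R
from rig import manip
def cam(name):
    s=manip.get_state(); d=manip.get_image(name)
    K=np.array([[d['fx'],0,d['cx']],[0,d['fy'],d['cy']],[0,0,1.]]); D=np.array(d['D'],float)
    if 'mount' in d:
        T=np.eye(4); q=s['ee_rot']; T[:3,:3]=R.from_quat([q[1],q[2],q[3],q[0]]).as_matrix(); T[:3,3]=s['position']
        M=np.linalg.inv(T@np.array(d['mount']))
    else:
        M=np.eye(4); M[:3,:3]=cv2.Rodrigues(np.array(d['rvec'],float))[0]; M[:3,3]=np.ravel(d['tvec'])
    return dict(img=np.array(d['img']),K=K,D=D,M=M)
def ray(c,p):
    u=cv2.undistortPoints(np.array([[p]],float),c['K'],c['D'])[0,0]
    Rm=c['M'][:3,:3]; o=-Rm.T@c['M'][:3,3]; v=Rm.T@np.array([u[0],u[1],1]); return o,v/np.linalg.norm(v)
def onz(c,p,z):
    o,v=ray(c,p); return o+v*(z-o[2])/v[2]
def tri(cs,ps):
    A=np.zeros((3,3));b=np.zeros(3)
    for c,p in zip(cs,ps):
        o,v=ray(c,p);P=np.eye(3)-np.outer(v,v);A+=P;b+=P@o
    return np.linalg.solve(A,b)
def proj(c,X):
    return cv2.projectPoints(np.atleast_2d(np.array(X,float)),cv2.Rodrigues(c['M'][:3,:3])[0],c['M'][:3,3],c['K'],c['D'])[0][:,0]
def save(c,f): cv2.imwrite('pics/'+f,c['img'][:,:,::-1])
import pickle
E
python3 - <<'E'
from h import *
s=manip.get_state(); print(s['position'],s['ee_rot'],s['width'],s['clock'])
cs={n:cam(n) for n in('scene','side','wrist')}
pickle.dump(cs,open('c0.pkl','wb'))
for n in cs: save(cs[n],n+'0.png'); M=cs[n]['M']; print(n,-M[:3,:3].T@M[:3,3],M[2,:3])
E
```

```text
[0.21026323 0.53461761 0.23046013] [ 0.69452488  0.13114641  0.69492385 -0.13235047] 0.08555669025471975 0.0
scene [1.0639194  0.46899229 0.55539047] [-0.62122824 -0.51246928 -0.59283278]
side [ 0.47143073 -0.64409525  0.87236198] [ 0.06902865  0.658508   -0.74940127]
wrist [0.14639671 0.56002348 0.37266757] [ 0.24877599 -0.1006168  -0.9633207 ]
```

View pics/scene0.png

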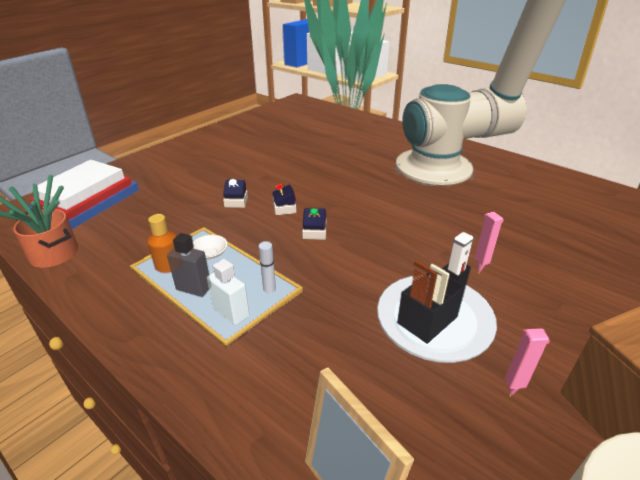

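View pics/side0.png

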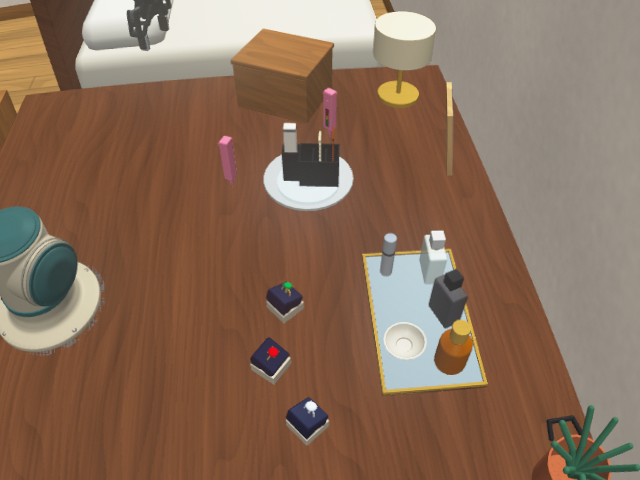

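```bash
python3 - <<'E'
from h import *
cs=pickle.load(open('c0.pkl','rb')); S,D,W=cs['scene'],cs['side'],cs['wrist']
def T(a,b,n): print(n,np.round(tri([S,D],[a,b]),3))
T((460,240),(290,128),'butt approx'); T((235,182),(310,407),'stone clear'); T((283,188),(273,352),'red'); T((314,212),(287,286),'green')
T((489,218),(227,140),'pink1');T((537,333),(330,92),'pink2')
print('tt',onz(S,(437,316),.02),onz(D,(308,178),.02))
a=S['img'][215:360,370:520]; b=D['img'][110:215,255:365]
a=cv2.resize(a,None,fx=2.7,fy=2.7,interpolation=2); b=cv2.resize(b,None,fx=3.5,fy=3.5,interpolation=2)
h=max(a.shape[0],b.shape[0]); o=np.zeros((h,a.shape[1]+b.shape[1],3),np.uint8); o[:a.shape[0],:a.shape[1]]=a;o[:b.shape[0],a.shape[1]:]=b
cv2.imwrite('pics/crop1.png',o[:,:,::-1])
E
```

```text
butt approx [0.498 0.284 0.153]
stone clear [ 0.486 -0.276  0.058]
red [ 0.434 -0.171  0.055]
green [ 0.468 -0.044  0.058]
pink1 [0.367 0.286 0.13 ]
pink2 [0.597 0.441 0.131]
tt [0.53925124 0.28866162 0.02      ] [0.53184993 0.27370124 0.02      ]
```

View pics/crop1.png

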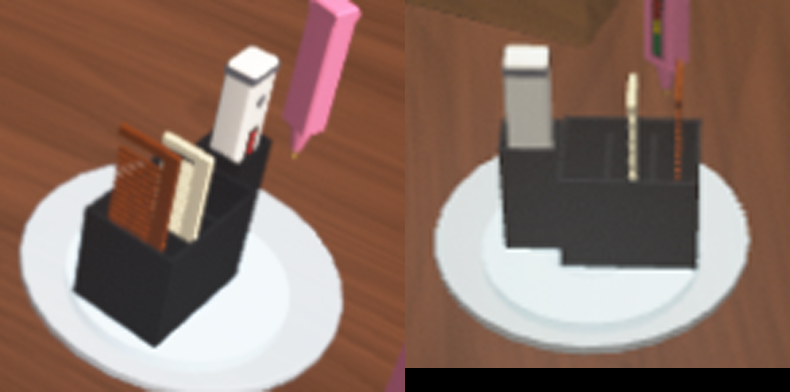

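View pics/wrist0.png

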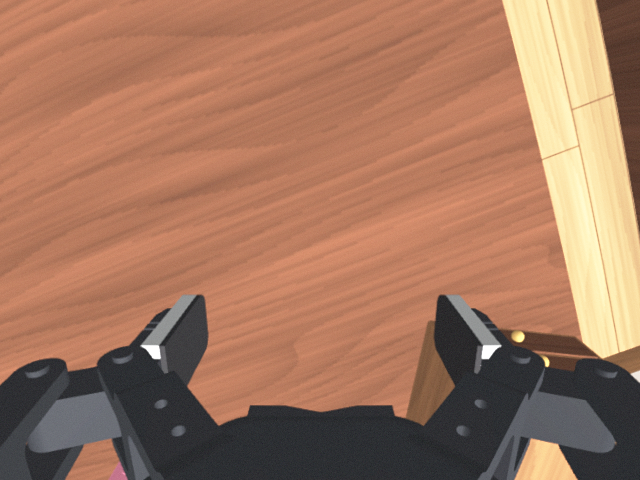

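The white tester stands in the sleeve at the left (robot-facing) end of the black caddy: crop left (245,100), crop right (527,95). The look-alikes are the pink pens at side-view (227,157) and (331,108), both rejected. The clear stone is at side (310,407), with red at (273,352) and green at (287,286). I'll move above the tester for a close look.

>>> {"name": "step_arm", "arguments": {
  "increments": [
    {"grip":1,"delta_pos":[0.026,-0.025,0.005],"twist":2.1},
    {"grip":1,"delta_pos":[0.026,-0.025,0.005],"twist":2.1},
    {"grip":1,"delta_pos":[0.026,-0.025,0.005],"twist":2.1},
    {"grip":1,"delta_pos":[0.026,-0.025,0.005],"twist":2.1},
    {"grip":1,"delta_pos":[0.026,-0.025,0.005],"twist":2.1},
    {"grip":1,"delta_pos":[0.026,-0.025,0.005],"twist":2.1},
    {"grip":1,"delta_pos":[0.026,-0.025,0.005],"twist":2.1},
    {"grip":1,"delta_pos":[0.026,-0.025,0.005],"twist":2.1},
    {"grip":1,"delta_pos":[0.026,-0.025,0.005],"twist":2.1},
    {"grip":1,"delta_pos":[0.026,-0.025,0.005],"twist":2.1}
  ]
}}

```text
clock: 0.98
position: [0.4714, 0.2836, 0.2813]
ee_rot: [0.707, 0.002, 0.707, -0.002]
contact_force: [0.2, 1.1, 0.6]
width: 0.0854
```

```bash
python3 - <<'E'
from h import *
s=manip.get_state(); print(s['clock'],s['position'],s['ee_rot'],s['contact_force']); q=s['ee_rot']
Rm=R.from_quat([q[1],q[2],q[3],q[0]]).as_matrix(); print(Rm.round(3))
c=cam('wrist'); pickle.dump(c,open('c1.pkl','wb')); save(c,'w1.png')
E
```

```text
0.9833 [0.4713603  0.28358891 0.281347  ] [ 0.7069537   0.00233107  0.70725222 -0.00230936] [0.20827227 1.07062006 0.62951905]
[[-0.     0.007  1.   ]
 [ 0.     1.    -0.007]
 [-1.     0.    -0.   ]]
```

View pics/w1.png

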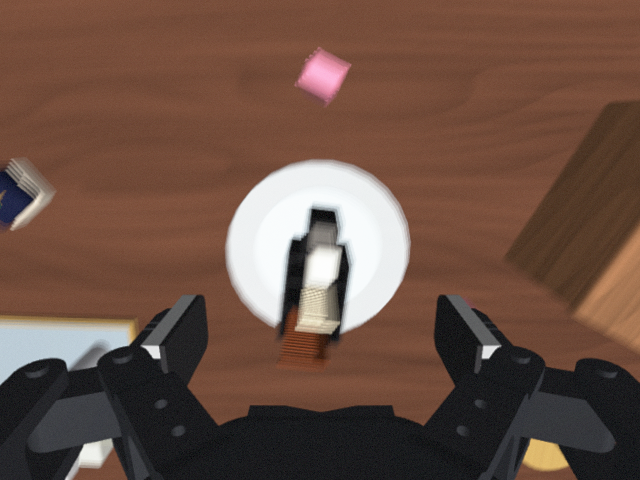

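```bash
python3 - <<'E'
from h import *
s=manip.get_state(); print(s['position'])
c=cam('wrist'); pickle.dump(c,open('c1.pkl','wb')); im=c['img']
hsv=cv2.cvtColor(im,cv2.COLOR_RGB2HSV)
m=((hsv[...,1]<60)&(hsv[...,2]>150)).astype(np.uint8)
m[300:,:215]=0;m[300:,430:]=0;m[:,:200]=0;m[:,440:]=0
cn,_=cv2.findContours(m,cv2.RETR_EXTERNAL,cv2.CHAIN_APPROX_NONE); k=max(cn,key=cv2.contourArea)
# outer boundary: upper hull part
hull=cv2.convexHull(k)[:,0].astype(float); 
P=np.array([onz(c,p,.02)[:2] for p in k[:,0] if cv2.pointPolygonTest(hull.astype(np.float32)[:,None],(float(p[0]),float(p[1])),True)<2 and p[1]<290])
A=np.c_[2*P,np.ones(len(P))]; x=np.linalg.lstsq(A,(P**2).sum(1),rcond=None)[0]; print('centre',x[:2],'r',np.sqrt(x[2]+x[0]**2+x[1]**2),len(P))
o=im[190:390,240:400]; o=cv2.resize(o,None,fx=3,fy=3,interpolation=2); cv2.imwrite('pics/w2.png',o[:,:,::-1])
E
```

```text
[0.47754939 0.27886446 0.28207983]
centre [0.53174156 0.282978  ] r 0.09895127451340752 357
```

View pics/w2.png

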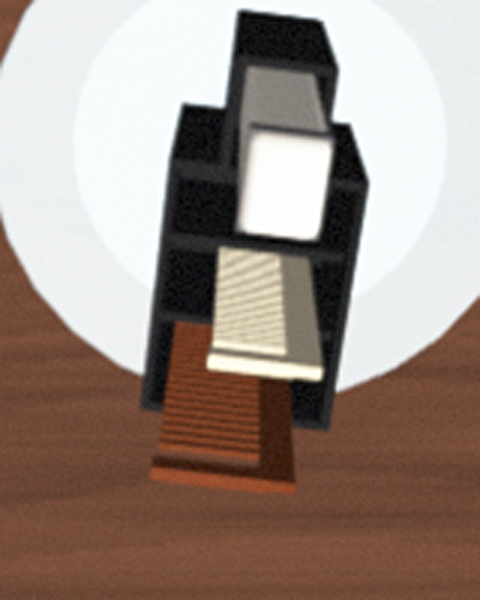

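```bash
python3 - <<'E'
from h import *
c=pickle.load(open('c1.pkl','rb'))
f=lambda x,y:(240+x/3,190+y/3)
q=[onz(c,f(*p),.161) for p in((250,130),(332,137),(238,232),(322,243))]
print(np.round(q,4)); ctr=np.mean(q,0); print('butt',ctr)
d=ctr-np.array([.5317,.2830,0]); print('radial',np.hypot(*d[:2]),np.degrees(np.arctan2(d[1],d[0])))
for a,b in((0,1),(2,3),(2,0),(3,1)): e=q[b]-q[a]; print(np.hypot(*e[:2]),np.degrees(np.arctan2(e[1],e[0])))
for a,b,z in(((208,360),(323,375),.133),((152,472),(295,488),.148),((165,235),(345,258),.09)):
  e=onz(c,f(*b),z)-onz(c,f(*a),z);print('comb',np.degrees(np.arctan2(e[1],e[0])),np.hypot(*e[:2]), (onz(c,f(*b),z)+onz(c,f(*a),z))/2)
E
```

```text
[[0.4816 0.2802 0.161 ]
 [0.4835 0.2996 0.161 ]
 [0.5073 0.277  0.161 ]
 [0.5103 0.2975 0.161 ]]
butt [0.49570564 0.28855815 0.161     ]
radial 0.0364209653835747 171.2218752487527
0.01950655836866926 84.50162810378504
0.020638907996830054 81.63849448617427
0.025888906962260982 173.11377376427896
0.026916504516036003 175.52247581600616
comb 81.41826094125818 0.03238912545230746 [0.55827597 0.2839431  0.133     ]
comb 82.41233366658243 0.03932368476555108 [0.58448879 0.27219998 0.148     ]
comb 81.81639680802009 0.05625993468085318 [0.53907003 0.28136747 0.09      ]
```

>>> {"name": "step_arm", "arguments": {
  "increments": [
    {"grip":1,"delta_pos":[0.009,0.005,0],"twist":-3.75},
    {"grip":1,"delta_pos":[0.0095,0.0046,0],"twist":-3.75},
    {"grip":1,"delta_pos":[0,0,-0.03],"twist":0},
    {"grip":1,"delta_pos":[0,0,-0.03],"twist":0},
    {"grip":1,"delta_pos":[0,0,-0.03],"twist":0},
    {"grip":1,"delta_pos":[0,0,-0.03],"twist":0},
    {"grip":1,"delta_pos":[0,0,-0.025],"twist":0},
    {"grip":1,"delta_pos":[0,0,-0.015],"twist":0},
    {"grip":1,"delta_pos":[0,0,-0.01],"twist":0},
    {"grip":1,"delta_pos":[0,0,0],"twist":0}
  ],
  "force": 25
}}

```text
clock: 1.92
position: [0.487, 0.2945, 0.1089]
ee_rot: [0.704, 0.048, 0.707, -0.05]
contact_force: [-0.4, 0.2, 0.4]
width: 0.0855
```

>>> {"name": "step_arm", "arguments": {
  "increments": [
    {"grip":1,"delta_pos":[0.004,-0.003,0],"twist":0},
    {"grip":1,"delta_pos":[0.003,-0.003,0],"twist":0},
    {"grip":1,"delta_pos":[0,0,0],"twist":0},
    {"grip":1,"delta_pos":[0,0,0],"twist":0}
  ]
}}

```text
clock: 2.25
position: [0.4971, 0.2888, 0.1126]
ee_rot: [0.706, 0.05, 0.705, -0.049]
contact_force: [-0.5, -0.1, -0.2]
width: 0.0859
```

```bash
python3 - <<'E'
from h import *
s=manip.get_state(); print(s['position'],s['qd'])
c=cam('wrist'); D=cam('side'); pickle.dump((c,D),open('c2.pkl','wb'))
q=np.array([[.4816,.2802,.161],[.4835,.2996,.161],[.5103,.2975,.161],[.5073,.277,.161]])
p=proj(c,q); im=c['img'].copy(); cv2.polylines(im,[p.astype(int)[:,None]],True,(0,255,0),1)
a=cv2.resize(im[200:440,180:460],None,fx=1.7,fy=1.7); b=cv2.resize(D['img'][80:200,240:380],None,fx=2.8,fy=3.4)
o=np.hstack([a,b[:a.shape[0]]]); cv2.imwrite('pics/w3.png',o[:,:,::-1])
E
```

```text
[0.4971155  0.28882046 0.11261426] [0.00254344 0.00046297 0.01220359 0.00233269 0.00102592 0.00254841]
```

View pics/w3.png

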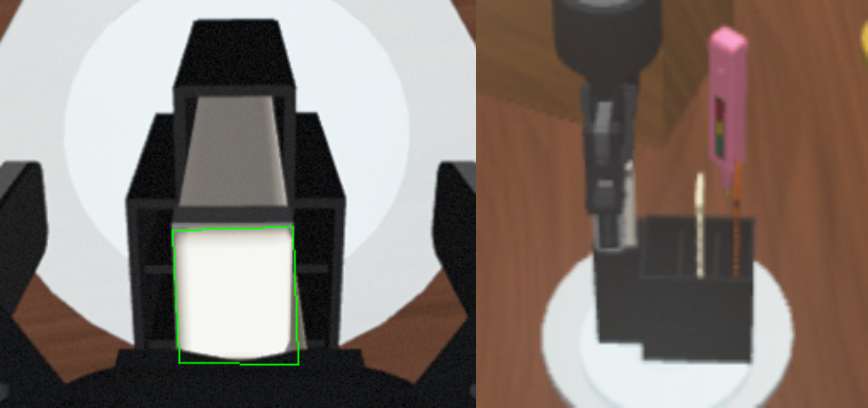

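The grasp pose is well aligned: the predicted butt outline falls on the white butt, with the fingers symmetric about it. Next I'll grip and lift 40 mm.

>>> {"name": "step_arm", "arguments": {
  "increments": [
    {"grip":0,"delta_pos":[0,0,0],"twist":0},
    {"grip":0,"delta_pos":[0,0,0],"twist":0},
    {"grip":0,"delta_pos":[0,0,0],"twist":0},
    {"grip":0,"delta_pos":[0,0,0],"twist":0},
    {"grip":0,"delta_pos":[0,0,0],"twist":0},
    {"grip":0,"delta_pos":[0,0,0],"twist":0},
    {"grip":0,"delta_pos":[0,0,0],"twist":0},
    {"grip":0,"delta_pos":[0,0,0],"twist":0},
    {"grip":0,"delta_pos":[0,0,0],"twist":0}
  ],
  "force": 25
}}

```text
clock: 3.1
position: [0.496, 0.2888, 0.1114]
ee_rot: [0.705, 0.049, 0.705, -0.049]
contact_force: [0.0, -0.0, 0.4]
width: 0.0198
```

>>> {"name": "step_arm", "arguments": {
  "increments": [
    {"grip":0,"delta_pos":[0,0,0.01],"twist":0},
    {"grip":0,"delta_pos":[0,0,0.01],"twist":0},
    {"grip":0,"delta_pos":[0,0,0.01],"twist":0},
    {"grip":0,"delta_pos":[0,0,0.01],"twist":0},
    {"grip":0,"delta_pos":[0,0,0],"twist":0},
    {"grip":0,"delta_pos":[0,0,0],"twist":0}
  ]
}}

```text
clock: 3.6
position: [0.4966, 0.289, 0.1526]
ee_rot: [0.706, 0.05, 0.705, -0.049]
contact_force: [0.1, 1.1, -0.3]
width: 0.0197
```

```bash
python3 - <<'E'
from h import *
s=manip.get_state(); print(s['position'],s['width'],s['contact_force'])
c=cam('scene'); pickle.dump(c,open('c3.pkl','wb'))
D=cam('side'); w=cam('wrist')
a=cv2.resize(c['img'][190:350,380:520],None,fx=2.2,fy=2.2); b=cv2.resize(D['img'][70:230,240:380],None,fx=2.2,fy=2.2)
cv2.imwrite('pics/w4.png',np.hstack([a,b])[:,:,::-1])
E
```

```text
[0.49664877 0.28899472 0.15258318] 0.01973649630348588 [ 0.06058322  1.08812132 -0.28904539]
```

View pics/w4.png

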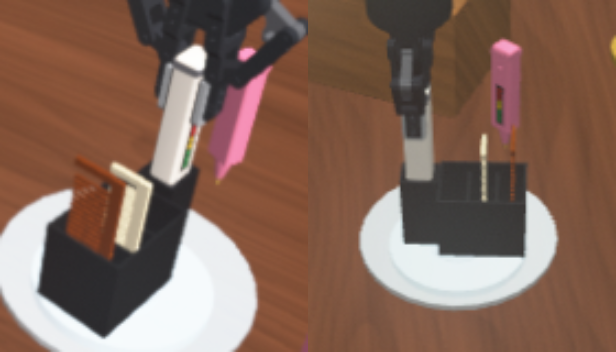

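>>> {"name": "step_arm", "arguments": {
  "increments": [
    {"grip":0,"delta_pos":[0.0035,-0.0005,0],"twist":0},
    {"grip":0,"delta_pos":[0.0035,-0.0005,0],"twist":0},
    {"grip":0,"delta_pos":[0.0035,-0.0005,0],"twist":0},
    {"grip":0,"delta_pos":[0.0035,-0.0005,0],"twist":0}
  ],
  "force": 20
}}

```text
clock: 4.08
position: [0.5087, 0.2865, 0.1508]
ee_rot: [0.704, 0.049, 0.707, -0.049]
contact_force: [-4.3, -0.3, 1.7]
width: 0.0198
```

>>> {"name": "step_arm", "arguments": {
  "increments": [
    {"grip":0,"delta_pos":[0.0035,-0.0005,0],"twist":0},
    {"grip":0,"delta_pos":[0.0035,-0.0005,0],"twist":0},
    {"grip":0,"delta_pos":[0.0035,-0.0005,0],"twist":0},
    {"grip":0,"delta_pos":[0.0035,-0.0005,0],"twist":0}
  ]
}}

```text
clock: 4.42
position: [0.5238, 0.2845, 0.1506]
ee_rot: [0.705, 0.049, 0.706, -0.049]
contact_force: [-4.6, 0.5, -1.7]
width: 0.0198
```

```bash
python3 - <<'E'
from h import *
s=manip.get_state(); print(s['position'],s['width'],s['contact_force'],s['moment'],s['ee_rot'])
c=cam('scene'); 
D=cam('side'); w=cam('wrist');pickle.dump((c,D,w),open('c4.pkl','wb'))
a=cv2.resize(c['img'][190:350,380:520],None,fx=2.2,fy=2.2); b=cv2.resize(D['img'][70:230,240:380],None,fx=2.2,fy=2.2)
cv2.imwrite('pics/w5.png',np.hstack([a,b])[:,:,::-1])
E
```

```text
[0.52375269 0.28445929 0.15063192] 0.01978510010543861 [-4.64862673  0.53149417 -1.68915705] [0.03329853 1.04486102 0.03476585] [ 0.70478     0.04898872  0.70600695 -0.04939069]
```

View pics/w5.png

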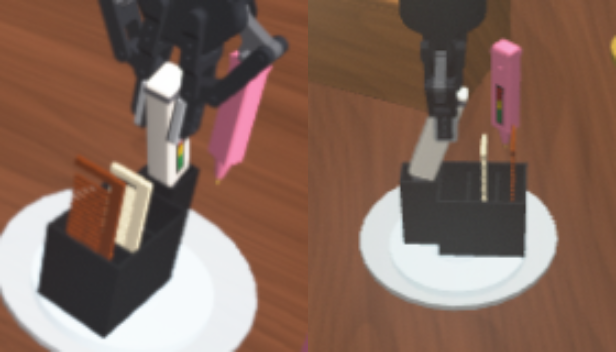

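Tilting the tester in the grip against the sleeve rim works: it leans about 20° with the butt towards +x. I'll tighten the grip and lift clear.

>>> {"name": "step_arm", "arguments": {
  "increments": [
    {"grip":0,"delta_pos":[0,0,0],"twist":0},
    {"grip":0,"delta_pos":[0,0,0.008],"twist":0},
    {"grip":0,"delta_pos":[0,0,0.015],"twist":0},
    {"grip":0,"delta_pos":[0,0,0.02],"twist":0},
    {"grip":0,"delta_pos":[0,0,0.025],"twist":0},
    {"grip":0,"delta_pos":[0,0,0.025],"twist":0},
    {"grip":0,"delta_pos":[-0.005,-0.015,0.02],"twist":0},
    {"grip":0,"delta_pos":[-0.008,-0.03,0.01],"twist":0},
    {"grip":0,"delta_pos":[-0.008,-0.035,0],"twist":0},
    {"grip":0,"delta_pos":[-0.008,-0.035,0],"twist":0}
  ],
  "force": 60
}}

```text
clock: 5.4
position: [0.4973, 0.1689, 0.2772]
ee_rot: [0.709, 0.049, 0.702, -0.048]
contact_force: [0.8, -0.5, -1.3]
width: 0.0191
```

>>> {"name": "step_arm", "arguments": {
  "increments": [
    {"grip":0,"delta_pos":[-0.007,-0.038,0],"twist":0},
    {"grip":0,"delta_pos":[-0.007,-0.038,0],"twist":0},
    {"grip":0,"delta_pos":[-0.007,-0.038,0],"twist":0},
    {"grip":0,"delta_pos":[-0.007,-0.038,0],"twist":0},
    {"grip":0,"delta_pos":[-0.007,-0.038,0],"twist":0},
    {"grip":0,"delta_pos":[-0.007,-0.038,0],"twist":0},
    {"grip":0,"delta_pos":[-0.007,-0.038,0],"twist":0},
    {"grip":0,"delta_pos":[-0.007,-0.038,0],"twist":0},
    {"grip":0,"delta_pos":[0,-0.038,0],"twist":0},
    {"grip":0,"delta_pos":[0,-0.038,0],"twist":0}
  ]
}}

```text
clock: 6.23
position: [0.4397, -0.2137, 0.2765]
ee_rot: [0.707, 0.048, 0.703, -0.051]
contact_force: [0.4, 0.2, -0.4]
width: 0.0193
```

>>> {"name": "step_arm", "arguments": {
  "increments": [
    {"grip":0,"delta_pos":[0,0,0],"twist":0},
    {"grip":0,"delta_pos":[0,0,0],"twist":0},
    {"grip":0,"delta_pos":[0,0,0],"twist":0},
    {"grip":0,"delta_pos":[0,0,0],"twist":0},
    {"grip":0,"delta_pos":[0,0,0],"twist":0},
    {"grip":0,"delta_pos":[0,0,0],"twist":0}
  ]
}}

```text
clock: 6.73
position: [0.4393, -0.2093, 0.2747]
ee_rot: [0.706, 0.048, 0.705, -0.049]
contact_force: [-0.5, 0.2, -1.3]
width: 0.0193
```

```bash
python3 - <<'E'
from h import *
s=manip.get_state(); print(s['position'],s['width'],s['contact_force'],s['ee_rot'])
P=np.array(s['position']); G=P+[0,0,.019]
w=cam('wrist');c=cam('scene'); D=cam('side'); pickle.dump((c,D,w,s),open('c5.pkl','wb'))
def crop(c,X,r,f):
    p=proj(c,[X])[0].astype(int); x=max(p[0]-r,0);y=max(p[1]-r,0); print('off',x,y,f)
    return cv2.resize(c['img'][y:y+2*r,x:x+2*r],(int(2*r*f),)*2,interpolation=2)
X=G-[.02,0,.05]
a=crop(c,X,45,300/90); b=crop(D,X,50,3.0)
v=np.vstack([a,b]); u=cv2.resize(w['img'][:, 60:460],(500,600))
cv2.imwrite('pics/w6.png',np.hstack([v,u])[:,:,::-1])
E
```

```text
[ 0.43929985 -0.2092883   0.27468848] 0.019346826733762375 [-0.54119752  0.19234956 -1.26578491] [ 0.70572499  0.04836143  0.70515919 -0.04862036]
off 223 58 3.3333333333333335
off 201 255 3.0
```

View pics/w6.png

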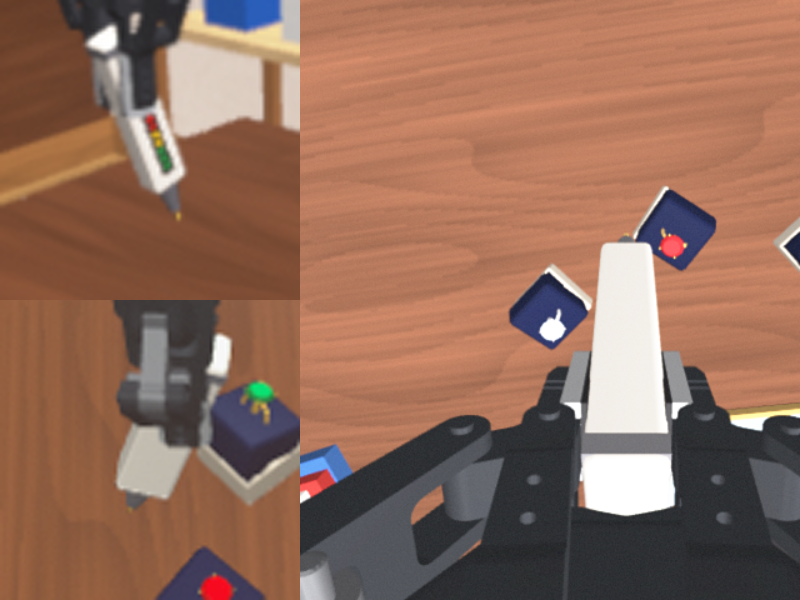

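```bash
python3 - <<'E'
from h import *
c,D,w,s=pickle.load(open('c5.pkl','rb'))
t=tri([c,D],[(276.4,123.1),(245.3,324.3)]); P=np.array(s['position']); G=P+[0,0,.019]
print('tip',t,proj(c,[t]),proj(D,[t])); a=G-t; print('len',np.linalg.norm(a),'axis tilt',np.degrees(np.arccos(a[2]/np.linalg.norm(a))),'head',np.degrees(np.arctan2(a[1],a[0])))
def blob(c,box):
    x,y,X,Y=box; im=c['img'][y:Y,x:X].astype(int); m=(im.min(2)>200).astype(np.uint8); M=cv2.moments(m,True)
    return (x+M['m10']/M['m00'],y+M['m01']/M['m00']),M['m00']
pw,pc,pd=blob(w,(240,245,285,290)),blob(c,(215,165,255,190)),blob(D,(285,390,335,425)); print(pw,pc,pd)
print('stone 3view',tri([w,c,D],[pw[0],pc[0],pd[0]]),'sc+side',tri([c,D],[pc[0],pd[0]]),'wrist z63',onz(w,pw[0],.063))
def cr(c,x,y,r,n): return cv2.resize(c['img'][y-r:y+r,x-r:x+r],(n,n),interpolation=2)
cv2.imwrite('pics/w7.png',np.hstack([cr(w,262,250,40,400),cr(D,308,417,32,400)])[:,:,::-1])
E
```

```text
tip [ 0.4047768  -0.20504799  0.19517337] [[275.6897152  123.49664715]] [[244.27823776 323.53497135]]
len 0.10447510987198882 axis tilt 19.446474448216733 head -7.00229901472119
((261.7080291970803, 262.56569343065695), 274.0) ((232.13888888888889, 181.88888888888889), 36.0) ((311.21176470588233, 406.21176470588233), 85.0)
stone 3view [ 0.49036383 -0.27644411  0.05956389] sc+side [ 0.49047349 -0.27732438  0.06004644] wrist z63 [ 0.48867472 -0.27443603  0.063     ]
```

View pics/w7.png

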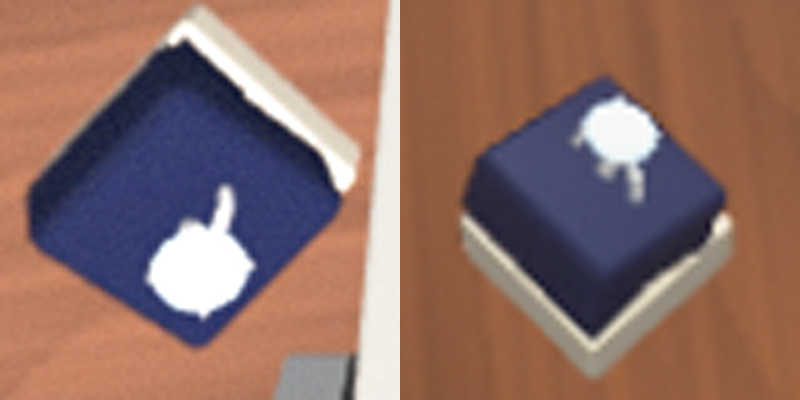

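```bash
python3 - <<'E'
from h import *
c,D,w,s=pickle.load(open('c5.pkl','rb'))
fw=lambda x,y:(222+x/5,210+y/5); fd=lambda x,y:(276+x/6.25,385+y/6.25)
h=lambda a,b:(np.degrees(np.arctan2(*(b-a)[1::-1])),np.hypot(*(b-a)[:2]))
A=[onz(w,fw(*p),0) for p in((28,195),(198,3),(360,150))]; B=[onz(D,fd(*p),0) for p in((63,238),(195,378),(332,245))]
print('wrist edges',h(A[0],A[1]),h(A[1],A[2]),np.round(A,4).tolist(),'mid',(A[0]+A[2])/2)
print('side edges',h(B[0],B[1]),h(B[1],B[2]),np.round(B,4).tolist(),'mid',(B[0]+B[2])/2)
# pad back edge z~.055 in wrist (dark upper edges) and top edges in side
p=[onz(w,fw(*q),.05) for q in((180,90),(320,205))]; print('pad',h(*p))
W,S=fw(201,273),fd(220,132)
print('stone',tri([w,D],[W,S]),onz(w,W,.062),onz(D,S,.062))
E
```

```text
wrist edges (np.float64(129.7975198275276), np.float64(0.060419688540602194)) (np.float64(38.301357600608675), np.float64(0.04892524842876527)) [[0.4882, -0.3235, 0.0], [0.4495, -0.2771, 0.0], [0.4879, -0.2467, 0.0]] mid [ 0.48807466 -0.28512026  0.        ]
side edges (np.float64(-53.13933935313779), np.float64(0.05124387510680587)) (np.float64(40.18037195452105), np.float64(0.05008997906148241)) [[0.4495, -0.2763, 0.0], [0.4802, -0.3173, 0.0], [0.5185, -0.285, 0.0]] mid [ 0.48400236 -0.28066399  0.        ]
pad (np.float64(40.83287686205555), np.float64(0.036060347261100724))
stone [ 0.4919587  -0.27589176  0.0571684 ] [ 0.49115445 -0.27454518  0.062     ] [ 0.49106855 -0.27851852  0.062     ]
```

The stand's centre is (0.484,-0.2815) and its lean heading is about +38.5°. The stone measured by triangulation and the stone predicted from the stand agree at about (0.492,-0.2755). I'll twist +46.5° and hover.

>>> {"name": "step_arm", "arguments": {
  "increments": [
    {"grip":0,"delta_pos":[0.009,-0.0036,0],"twist":4.65},
    {"grip":0,"delta_pos":[0.009,-0.0036,-0.005],"twist":4.65},
    {"grip":0,"delta_pos":[0.009,-0.0036,-0.01],"twist":4.65},
    {"grip":0,"delta_pos":[0.009,-0.0036,-0.01],"twist":4.65},
    {"grip":0,"delta_pos":[0.009,-0.0036,-0.01],"twist":4.65},
    {"grip":0,"delta_pos":[0.009,-0.0036,-0.01],"twist":4.65},
    {"grip":0,"delta_pos":[0.009,-0.0036,-0.01],"twist":4.65},
    {"grip":0,"delta_pos":[0.009,-0.0036,-0.01],"twist":4.65},
    {"grip":0,"delta_pos":[0.009,-0.0036,-0.01],"twist":4.65},
    {"grip":0,"delta_pos":[0.009,-0.0036,-0.01],"twist":4.65}
  ]
}}

```text
clock: 7.72
position: [0.5383, -0.2313, 0.1882]
ee_rot: [0.663, -0.23, 0.679, 0.213]
contact_force: [-0.1, -1.2, -0.9]
width: 0.0194
```

>>> {"name": "step_arm", "arguments": {
  "increments": [
    {"grip":0,"delta_pos":[0,0,-0.005],"twist":0},
    {"grip":0,"delta_pos":[0,0,0],"twist":0},
    {"grip":0,"delta_pos":[0,0,0],"twist":0},
    {"grip":0,"delta_pos":[0,0,0],"twist":0}
  ]
}}

```text
clock: 8.05
position: [0.5382, -0.2291, 0.1841]
ee_rot: [0.664, -0.23, 0.679, 0.215]
contact_force: [-0.2, 0.2, -1.3]
width: 0.0192
```

```bash
python3 - <<'E'
from h import *
s=manip.get_state(); q=s['ee_rot'];Rm=R.from_quat([q[1],q[2],q[3],q[0]]).as_matrix()
print(s['clock'],s['position'],s['qpos'],s['width'],'jaw',np.degrees(np.arctan2(Rm[1,1],Rm[0,1])),Rm[:,0])
E
```

```text
8.05 [ 0.53824968 -0.22914622  0.18413689] [-0.50270863  0.32134954  1.55895023 -0.03131835  1.26012592 -2.70334858] 0.01918081704511236 jaw 126.64531439010409 [-0.01321732 -0.0267564  -0.9995546 ]
```

The last joint reached its limit of about -2.70, so I'll back off 5° in yaw. That leaves only about 2° of squareness error.

>>> {"name": "step_arm", "arguments": {
  "increments": [
    {"grip":0,"delta_pos":[0,0,0],"twist":-5},
    {"grip":0,"delta_pos":[0,0,0],"twist":0},
    {"grip":0,"delta_pos":[0,0,0],"twist":0}
  ]
}}

```text
clock: 8.3
position: [0.5383, -0.2294, 0.1844]
ee_rot: [0.673, -0.2, 0.688, 0.186]
contact_force: [-0.3, 0.3, -1.1]
width: 0.0195
```

```bash
cat > st.py <<'E'
from h import *
s=manip.get_state(); q=s['ee_rot'];Rm=R.from_quat([q[1],q[2],q[3],q[0]]).as_matrix()
print(s['clock'],np.round(s['position'],4),'q',np.round(s['qpos'],4),'w',round(s['width'],4),'jaw',np.degrees(np.arctan2(Rm[1,1],Rm[0,1])),'x',Rm[:,0].round(4),'F',np.round(s['contact_force'],2))
E
python3 st.py
```

```text
8.3 [ 0.5383 -0.2294  0.1844] q [-0.5032  0.3223  1.5568 -0.031   1.2632 -2.6181] w 0.0195 jaw 121.72003602259815 x [-0.0147 -0.0256 -0.9996] F [-0.29  0.26 -1.08]
```

```bash
cat > tip.py <<'E'
from st import *
s0=pickle.load(open('c5.pkl','rb'))[3]; m=lambda q:R.from_quat([q[1],q[2],q[3],q[0]]).as_matrix()
tl=m(s0['ee_rot']).T@(np.array([.4048,-.2050,.1952])-s0['position']); tl[1]=0
tip=Rm@tl+s['position']; ax=Rm@(np.array([-.019,0,0])-tl); ax/=np.linalg.norm(ax)
d=np.radians(38.5); n=np.array([np.sin(np.radians(20))*np.cos(d),np.sin(np.radians(20))*np.sin(d),np.cos(np.radians(20))])
st=np.array([.492,-.2755,.063])
print('tl',tl,'tip',tip,'axis',ax,'err deg',np.degrees(np.arccos(ax@n)),'n',n)
e=st-tip; print('to stone',e,'axial gap',-e@n,'lateral',e-(e@n)*n)
E
python3 tip.py
```

```text
8.3 [ 0.5383 -0.2294  0.1844] q [-0.5032  0.3223  1.5568 -0.031   1.2632 -2.6181] w 0.0195 jaw 121.72003602259815 x [-0.0147 -0.0256 -0.9996] F [-0.29  0.26 -1.08]
tl [ 0.07945997  0.         -0.03482757] tip [ 0.50750038 -0.24975853  0.10586923] axis [0.29752391 0.19934582 0.93367059] err deg 1.910462937584154 n [0.26766775 0.21291255 0.93969262]
to stone [-0.01550038 -0.02574147 -0.04286923] axial gap 0.04991353333382276 lateral [-0.00214014 -0.01511425  0.00403415]
```

>>> {"name": "step_arm", "arguments": {
  "increments": [
    {"grip":0,"delta_pos":[-0.003,-0.006,0],"twist":0},
    {"grip":0,"delta_pos":[-0.0034,-0.006,-0.004],"twist":0},
    {"grip":0,"delta_pos":[-0.0035,-0.006,-0.008],"twist":0},
    {"grip":0,"delta_pos":[-0.0035,-0.006,-0.008],"twist":0},
    {"grip":0,"delta_pos":[0,0,-0.008],"twist":0},
    {"grip":0,"delta_pos":[0,0,-0.0074],"twist":0},
    {"grip":0,"delta_pos":[0,0,0],"twist":0},
    {"grip":0,"delta_pos":[0,0,0],"twist":0},
    {"grip":0,"delta_pos":[0,0,0],"twist":0}
  ]
}}

```text
clock: 9.05
position: [0.5253, -0.2528, 0.1481]
ee_rot: [0.672, -0.2, 0.688, 0.186]
contact_force: [0.3, -0.1, 0.4]
width: 0.0193
```

```bash
cat > look.py <<'E'
from tip import *
c,D,w=cam('scene'),cam('side'),cam('wrist'); pickle.dump((c,D,w,s),open('c6.pkl','wb'))
out=[]
for k,r in((c,16),(D,16),(w,60)):
    p=proj(k,[st,tip]); print('stone,tip px',p.round(1).tolist()); x,y=(p[0]+.5).astype(int); x=min(max(x,r),640-r); y=min(max(y,r),480-r); print('origin',x-r,y-r,'scale',266/(2*r))
    out.append(cv2.resize(k['img'][y-r:y+r,x-r:x+r],(266,266),interpolation=2))
cv2.imwrite('pics/w8.png',np.hstack(out)[:,:,::-1])
E
python3 look.py
```

```text
9.05 [ 0.5253 -0.2528  0.1481] q [-0.5494  0.3468  1.6156 -0.0318  1.1798 -2.6607] w 0.0193 jaw 121.6751052360819 x [-0.0157 -0.0249 -0.9996] F [ 0.32 -0.06  0.42]
tl [ 0.07945997  0.         -0.03482757] tip [ 0.49445679 -0.27306873  0.06963963] axis [0.29854921 0.19839921 0.93354492] err deg 1.9866154887158172 n [0.26766775 0.21291255 0.93969262]
to stone [-0.00245679 -0.00243127 -0.00663963] axial gap 0.007414462709750543 lateral [-0.00047218 -0.00085264  0.00032769]
stone,tip px [[231.7, 181.4], [231.3, 179.6]]
origin 216 165 scale 8.3125
stone,tip px [[311.6, 404.0], [313.0, 400.5]]
origin 296 388 scale 8.3125
stone,tip px [[319.1, 181.2], [320.2, 188.3]]
origin 259 121 scale 2.216666666666667
```

View pics/w8.png

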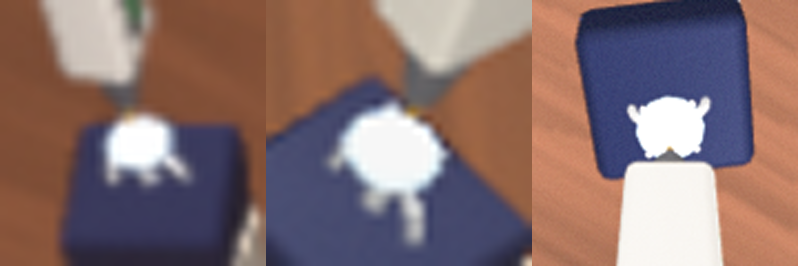

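```bash
python3 - <<'E'
import io,contextlib
with contextlib.redirect_stdout(io.StringIO()):
    from tip import *
c,D,w,_=pickle.load(open('c6.pkl','rb'))
C=[c,D,w]; T=[(231.5,179.3),(313.6,401.3),(321.3,188.7)]; S=[(232.7,182.1),(311.3,405.8),(321.3,178.3)]
t=tri(C,T); q=tri(C,S); print('tip',t,'girdle',q, 'girdle-stone along n',(q-st)@n)
for z in(0,-.002,-.004):
  print(z,[ (proj(k,[st+z*n])[0]-p).round(1).tolist() for k,p in zip(C,S)])
r=q-t; print('rel axial',-r@n,'lateral',r-(r@n)*n)
# wrist bright mask centre
im=w['img'][150:200,290:352].astype(int); m=(im.min(2)>225).astype(np.uint8); n_,l,stt,ce=cv2.connectedComponentsWithStats(m); print([(x.tolist(),(y+[290,150]).round(1).tolist()) for x,y in zip(stt[1:],ce[1:]) if x[4]>100])
E
```

```text
tip [ 0.4944367  -0.27317042  0.06963568] girdle [ 0.49030657 -0.27575423  0.05961008] girdle-stone along n -0.003692884571482931
0 [[-1.0, -0.7], [0.3, -1.8], [-2.2, 2.9]]
-0.002 [[-0.9, -0.2], [0.0, -1.0], [-2.3, 1.5]]
-0.004 [[-0.7, 0.4], [-0.3, -0.2], [-2.4, 0.0]]
rel axial 0.011076607418523359 lateral [-0.00116528 -0.00022546  0.00038301]
[([13, 15, 36, 27, 674], [320.9, 177.3]), ([12, 45, 39, 5, 185], [320.6, 197.1])]
```

>>> {"name": "step_arm", "arguments": {
  "increments": [
    {"grip":0,"delta_pos":[-0.0011,-0.0006,-0.0017],"twist":0},
    {"grip":0,"delta_pos":[-0.0011,-0.0007,-0.002],"twist":0},
    {"grip":0,"delta_pos":[0,0,0],"twist":0},
    {"grip":0,"delta_pos":[0,0,0],"twist":0},
    {"grip":0,"delta_pos":[0,0,0],"twist":0}
  ]
}}

```text
clock: 9.62
position: [0.5228, -0.2542, 0.1445]
ee_rot: [0.672, -0.2, 0.688, 0.186]
contact_force: [-0.4, 0.3, -0.2]
width: 0.0192
```

```bash
cat > f.py <<'E'
from tip import *
L=[]
for i in range(10):
    s=manip.get_state(); L.append(np.r_[s['contact_force'],s['moment'],s['effort'],s['position']]); manip.get_image('side')
L=np.array(L); mu=L.mean(0)
print('F',mu[:3].round(2),'sd',L[:,:3].std(0).round(2),'Fn',round(mu[:3]@n,2),'M',mu[3:6].round(3),'sd',L[:,3:6].std(0).round(3),'eff',mu[6:12].round(2),L[:,6:12].std(0).round(2),'pos',mu[12:].round(5),L[:,12:].std(0).round(5))
E
python3 f.py
```

```text
9.6167 [ 0.5228 -0.2542  0.1445] q [-0.5537  0.3475  1.6244 -0.032   1.1702 -2.6643] w 0.0192 jaw 121.6555407140479 x [-0.0158 -0.0249 -0.9996] F [-0.39  0.31 -0.17]
tl [ 0.07945997  0.         -0.03482757] tip [ 0.49194199 -0.27448046  0.06598294] axis [0.29869872 0.19833009 0.93351179] err deg 1.9962414508691562 n [0.26766775 0.21291255 0.93969262]
to stone [ 5.80054018e-05 -1.01954163e-03 -2.98294263e-03] axial gap 0.0030045962074885762 lateral [ 0.00086224 -0.00037983 -0.00015955]
F [-0.04  0.01 -0.63] sd [0.5  0.5  0.42] Fn -0.6 M [ 0.011 -0.03   0.001] sd [0.023 0.025 0.034] eff [-0.000e+00 -4.430e+01 -2.276e+01 -1.700e-01  1.000e-02 -0.000e+00] [0.   0.02 0.03 0.   0.   0.  ] pos [ 0.52291 -0.25425  0.14454] [3.e-05 2.e-05 3.e-05]
```

>>> {"name": "step_arm", "arguments": {
  "increments": [
    {"grip":0,"delta_pos":[-0.0004,-0.0003,-0.0014],"twist":0},
    {"grip":0,"delta_pos":[0,0,0],"twist":0},
    {"grip":0,"delta_pos":[0,0,0],"twist":0}
  ]
}}

```text
clock: 10.37
position: [0.5224, -0.2545, 0.143]
ee_rot: [0.672, -0.2, 0.688, 0.186]
contact_force: [0.7, 0.8, -0.7]
width: 0.0195
```

```bash
python3 f.py | tail -2
```

```text
to stone [ 0.00056191 -0.00079519 -0.00145958] axial gap 0.0013904601886276149 lateral [ 0.00093409 -0.00049914 -0.00015298]
F [ 0.12  0.34 -0.72] sd [0.37 0.47 0.51] Fn -0.57 M [ 0.016 -0.023 -0.015] sd [0.025 0.026 0.035] eff [-0.000e+00 -4.429e+01 -2.272e+01 -1.700e-01  1.000e-02 -0.000e+00] [0.   0.01 0.01 0.   0.   0.  ] pos [ 0.52246 -0.25454  0.14309] [4.e-05 2.e-05 5.e-05]
```

>>> {"name": "step_arm", "arguments": {
  "increments": [
    {"grip":0,"delta_pos":[-0.0003,-0.0002,-0.001],"twist":0},
    {"grip":0,"delta_pos":[0,0,0],"twist":0},
    {"grip":0,"delta_pos":[0,0,0],"twist":0}
  ]
}}

```text
clock: 11.12
position: [0.5222, -0.2548, 0.1421]
ee_rot: [0.673, -0.2, 0.688, 0.186]
contact_force: [-0.9, -0.7, -0.2]
width: 0.0191
```

```bash
python3 f.py | tail -2
```

```text
to stone [ 0.00065494 -0.00048302 -0.00058735] axial gap 0.00047946256622784033 lateral [ 0.00078328 -0.00038093 -0.0001368 ]
F [-0.14 -0.04 -0.7 ] sd [0.57 0.6  0.48] Fn -0.7 M [ 0.02  -0.053  0.015] sd [0.025 0.025 0.024] eff [-3.000e-02 -4.420e+01 -2.256e+01 -1.800e-01  6.000e-02  0.000e+00] [0.   0.02 0.02 0.   0.   0.  ] pos [ 0.52219 -0.25474  0.14211] [2.e-05 2.e-05 2.e-05]
```

>>> {"name": "step_arm", "arguments": {
  "increments": [
    {"grip":0,"delta_pos":[-0.0003,-0.0002,-0.001],"twist":0},
    {"grip":0,"delta_pos":[0,0,0],"twist":0},
    {"grip":0,"delta_pos":[0,0,0],"twist":0}
  ]
}}

```text
clock: 11.87
position: [0.522, -0.2549, 0.1412]
ee_rot: [0.673, -0.2, 0.688, 0.186]
contact_force: [-0.0, -0.2, 0.4]
width: 0.0192
```

```bash
python3 f.py | tail -2
```

```text
to stone [ 0.00090531 -0.00031967  0.00031495] axial gap -0.0004702148337274275 lateral [ 0.00077945 -0.00041978 -0.00012691]
F [ 0.36  0.1  -0.  ] sd [0.4  0.42 0.52] Fn 0.12 M [ 0.056 -0.039  0.018] sd [0.039 0.023 0.014] eff [ -0.17 -43.69 -22.19  -0.25   0.06   0.  ] [0.   0.02 0.02 0.   0.02 0.  ] pos [ 0.52195 -0.25495  0.14118] [1.e-05 1.e-05 2.e-05]
```

>>> {"name": "step_arm", "arguments": {
  "increments": [
    {"grip":0,"delta_pos":[-0.0003,-0.0002,-0.001],"twist":0},
    {"grip":0,"delta_pos":[0,0,0],"twist":0},
    {"grip":0,"delta_pos":[0,0,0],"twist":0}
  ]
}}

```text
clock: 12.62
position: [0.5216, -0.2552, 0.1401]
ee_rot: [0.673, -0.2, 0.688, 0.186]
contact_force: [0.7, 0.3, 0.7]
width: 0.0194
```

```bash
python3 f.py | tail -2
```

```text
to stone [ 0.00125558 -0.00010094  0.00137694] axial gap -0.0016084868922328424 lateral [ 0.00082504 -0.00044341 -0.00013454]
F [0.54 0.23 0.78] sd [0.54 0.39 0.44] Fn 0.93 M [ 0.029 -0.082  0.002] sd [0.017 0.036 0.028] eff [ -0.25 -43.36 -21.88  -0.29   0.11   0.  ] [0.   0.02 0.01 0.   0.02 0.  ] pos [ 0.52163 -0.25516  0.14015] [1.e-05 1.e-05 2.e-05]
```

>>> {"name": "step_arm", "arguments": {
  "increments": [
    {"grip":0,"delta_pos":[-0.0001,-0.0001,-0.0005],"twist":0},
    {"grip":0,"delta_pos":[0,0,0],"twist":0},
    {"grip":0,"delta_pos":[0,0,0],"twist":0},
    {"grip":0,"delta_pos":[0,0,0],"twist":0}
  ]
}}

```text
clock: 13.45
position: [0.5215, -0.2553, 0.1396]
ee_rot: [0.672, -0.2, 0.688, 0.186]
contact_force: [-0.2, 0.6, 0.2]
width: 0.0194
```

```bash
python3 f.py; python3 - <<'E'
from h import *
c0=pickle.load(open('c5.pkl','rb')); 
for n,i in(('scene',0),('side',1)):
    k=cam(n); P=[]
    for q in(c0[i],k):
        # cream foot + blue pad of clear stand: blue mask centroid change; other stands too
        im=q['img'].astype(int); m=((im[...,2]>im[...,0]+12)&(im.max(2)<120)).astype(np.uint8)
        x,y=((215,180),(285,385))[i]; sub=m[y:y+(30 if i==0 else 50),x:x+(35 if i==0 else 50)]; M=cv2.moments(sub,True); P.append([M['m10']/M['m00'],M['m01']/M['m00'],M['m00']])
    print(n,np.round(P,2).tolist())
E
```

```text
13.45 [ 0.5215 -0.2553  0.1396] q [-0.5564  0.3505  1.6331 -0.0322  1.1584 -2.6666] w 0.0194 jaw 121.65229769496521 x [-0.0158 -0.0249 -0.9996] F [-0.17  0.58  0.17]
tl [ 0.07945997  0.         -0.03482757] tip [ 0.49059013 -0.2755248   0.06109826] axis [0.2986821  0.198347   0.93351351] err deg 1.9949702216259015 n [0.26766775 0.21291255 0.93969262]
to stone [1.40986756e-03 2.48049556e-05 1.90174467e-03] axial gap -0.002169712801358756 lateral [ 0.00082911 -0.00043715 -0.00013712]
F [0.5  0.22 0.93] sd [0.67 0.49 0.45] Fn 1.06 M [ 0.037 -0.088 -0.001] sd [0.026 0.027 0.022] eff [ -0.26 -43.2  -21.73  -0.28   0.12   0.  ] [0.   0.   0.01 0.   0.01 0.  ] pos [ 0.52149 -0.25525  0.13962] [1.e-05 2.e-05 2.e-05]
scene [[19.26, 8.58, 233.0], [19.26, 8.71, 238.0]]
side [[20.25, 32.99, 758.0], [20.37, 33.06, 764.0]]
```

>>> {"name": "step_arm", "arguments": {
  "increments": [
    {"grip":0,"delta_pos":[-0.0001,-0.0001,-0.0004],"twist":0},
    {"grip":0,"delta_pos":[0,0,0],"twist":0},
    {"grip":0,"delta_pos":[0,0,0],"twist":0},
    {"grip":0,"delta_pos":[0,0,0],"twist":0},
    {"grip":0,"delta_pos":[0,0,0],"twist":0},
    {"grip":0,"delta_pos":[0,0,0],"twist":0}
  ]
}}

```text
clock: 14.55
position: [0.5214, -0.2553, 0.1392]
ee_rot: [0.672, -0.2, 0.688, 0.186]
contact_force: [0.4, 0.7, 1.3]
width: 0.0193
```

```bash
python3 f.py | tail -1; python3 -c "
from h import manip; print(manip.sign_off())"
```

```text
F [0.57 0.18 1.  ] sd [0.53 0.51 0.51] Fn 1.13 M [ 0.045 -0.088  0.004] sd [0.029 0.028 0.027] eff [ -0.29 -43.07 -21.64  -0.3    0.12   0.  ] [0. 0. 0. 0. 0. 0.] pos [ 0.52138 -0.25533  0.1392 ] [1.e-05 2.e-05 1.e-05]
the job is handed in; nothing more can be done
None
```

The tester's point is resting on the middle of the colourless stone, held steady about halfway in. I handed the job in at about 15 s of the 48 s allowed; sign-off gave no verdict.

I gripped the white tester in its sleeve and lifted it part way. I then tilted it about 19.5° in the grip by easing its lower end against the sleeve rim. After that I lifted it clear, carried it to the stone, turned it and pressed along the stone's normal.

What the last checks showed:
- **Position:** the point is within about 1 mm of the facet's middle. This comes from three-camera measurements taken 7 mm above the stone; I did not view a picture after contact.
- **Squareness:** the tester is about 2° off square. The last joint reached its range stop (read -2.703 against the stated -2.70) while turning. I backed it off 5° and ended at -2.667, so the full turn was not available.
- **Point travel:** the estimates disagree somewhat. The wrist force rose about 1.75 N, which means roughly 1.9 mm. Joint torques gave about 2 to 2.5 mm, and arm travel since first contact about 3 mm. All are between free and home at 5 mm.
- **Stand:** the colourless stone's stand had not visibly moved. That check was one small step of about 0.4 mm before the end.
- **Other objects:** I did not re-check the other rings, bottles, atomizer or dish. The planned path passed well above or clear of them, and the wrist force stayed small.

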